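Load polishing-compound bars into the bar tube

ROBOT

A 6-joint arm with a two-finger parallel gripper is mounted at the origin on a cart in front of the work surface, level with it; the furniture and walls round the work are solid. World frame = base frame: x ahead of the robot, y to its left, z up, the work surface at z = 0. Lengths are in m, angles in degrees, forces in N, time in s.
With the tool pointing down it reaches from about 0.35 to 0.875 m from the base axis. Payload 4.2 kg.
Tool frame: the origin (TCP) lies between the finger pads; the fingertips stand 25 mm ahead of it and the grasp point (between the pads) lies 6 mm ahead of it (r.tips_ahead is the distance from the TCP to the fingertips, in m); z points along the fingers, y is the direction in which the jaws open and shut (so a half turn about z gives the same grasp; the last joint's range is limited). The gripper opens to 87 mm and grips with 3 to 60 N. Pads are 19 mm wide; open, the fingers measure 117 mm over their backs; the gripper's body (75 mm by 190 mm) begins 51 mm behind the grasp point.
Start: joints at [-57.72, 22.042, 0.453, 0, -68.411, -14.817], TCP at [0.188, -0.596, 0.248] pointing down, gripper open.
Joint ranges: [-179.83, 179.83], [-69.29, 118.12], [-61.27, 80.66], [-181.25, 117.63], [-171.15, -9.14], [-177.46, 177.46]. Speed limits (degrees/s): [159.86, 159.86, 180, 180, 180, 180].

INTERFACE

Orientations are given as a 3x3 rotation matrix whose columns are the frame's x, y, z axes.
In Python, from station import r, vision, finish_job gives the robot as it stands.
- The arm moves only by the shell command python3 -m jog 'ROWS'. ROWS is a JSON object of lists of equal length, an entry for each row: "rot": the turn, a rotation vector about the world's x, y, z in degrees, a list of three; "delta_pos": the shift along the world's x, y, z in mm, a list of three; "grip": the opening in per cent of the stroke, from 0 (shut) to 100 (fully open). A call has 1 to 10 rows; each row shifts and turns the commanded pose from where the row before left it; what a row does not reach is not made up. A row lasts 1/12 s, in which the tool goes at most 41.7 mm and 7.16 degrees, less where a joint would pass 70% of its speed; a pose out of reach is approached as far as the arm can. A call with a gripper value outside its range is refused whole. The fingers move at their own pace and stop on an object; the grip force is fixed at half the most. Time passes only in rows, so rows that do not move let the fingers close. It gives the time, the measured TCP pose, the force and the opening at its end, in the units of the state.
- r.sense(): the state, without advancing time (a new reading comes with each control period).
- vision.capture(name): name is "side" or "top" or "wrist"; returns a dict with "frame" (480x640x3 uint8, red, green, blue), "K" (3x3 intrinsics, pixels), "xyz" and "orientation" of the camera in the world. Camera axes: x right, y up, looking along -z (the intrinsics and any distortion apply to the point x, -y, -z); pixel columns grow to the right and rows downward; lengths in m; the calibration is good to about 2 mm. A picture is of the moment at which its call begins. There is no depth.
- finish_job(): hands the job in, once; it reports no verdict.
The state is a dict: "time_s": time; "joints": joint angles; "joint_velocities": joint speeds; "effort": joint torques, N m; "tcp_pos": TCP position; "ee_rot": TCP orientation; "wrist_force": force on the tool from outside, world axes, zero at the start; "moment": the same for the moment, N m; "gripper_width": opening from 0.0 (shut) to 1.0 (fully open).
Only numpy, scipy, OpenCV 4.12 (cv2) and the standard library are available. Lean on these libraries where they do the work, as an engineer would, in place of code of your own. Each camera call takes 0.05 s, during which the arm holds its last target. There are 200 camera calls.

TASK

Load the bar tube: slide the brown compound bar endways into the tube's open mouth, then slide the white bar in behind it so that it pushes the brown one fully home against the closed end and rests up against it. Let go of both, and leave the green bar where it lies.

Things in the scene. Friction and masses are not known exactly. Their poses are not given: they have to be found in the camera images.
- brown_bar: Bar of dark brown polishing compound, half in a cream paper sleeve: rigid block 102 mm long, 35 wide, 32 high, lying flat and loose on the table, about 0.18 kg. Origin at the centre of its underside; y runs along the length, x across the width, z up. Either end may go first; grasp across the 35 mm width.
- white_bar: Bar of white polishing compound, half in a cream paper sleeve: rigid block 90 mm long, 35 wide, 32 high, otherwise like the brown one (origin at the centre of its underside, y along the length). When it has pushed the brown bar home it still stands 52 mm out of the tube's mouth, so it can be held near its rear end all the way.
- green_bar: Bar of green polishing compound in a cream paper sleeve, 60 mm long, 35 mm wide, 32 mm high: a bystander, not wanted. Origin at the centre of its underside, y along the length.
- bar_tube: Level rectangular tube fixed to the table: aluminium sides, clear roof, yellow collar at its mouth and yellow end plate. Origin: table height, mid-mouth; x points into the tube, z up. Mouth (x = 0) faces the robot; closed end at x = 140 mm. Inside 54 mm wide, 44 high, over a 4 mm dark base plate that runs on 80 mm before the mouth, 74 wide, open. Outside 66 mm wide, top 53 mm above table.

How it is judged (in metres and radians):
On the way:
1. the brown bar's nose is at least 25 mm inside the tube, with the white bar still outside (x of brown_bar in the frame of bar_tube above -0.026 m and y of brown_bar in the frame of bar_tube between -0.03 and 0.03 m and z of brown_bar in the frame of bar_tube below 0.025 m and angle between the y axis of brown_bar and the x axis of bar_tube, either way round below 0.35 rad and horizontal distance between white_bar and bar_tube above 0.05 m), for 0.2 s.
At the end, for the whole second after the job is handed in: Brown bar in the tube, front within 15 mm of the closed end; white bar behind it in the mouth, nose within 15 mm of the brown bar; both flat, within 15 degrees of the tube's line, released, at rest; green bar within 30 mm of its start (x of brown_bar in the frame of bar_tube between 0.074 and 0.1 m and y of brown_bar in the frame of bar_tube between -0.02 and 0.02 m and z of each of brown_bar, white_bar in the frame of bar_tube below 0.02 m and angle between the y axis of each of brown_bar, white_bar and the x axis of bar_tube, either way round below 0.26 rad and horizontal distance between white_bar and brown_bar below 0.111 m and x of white_bar in the frame of bar_tube below 0.02 m and y of white_bar in the frame of bar_tube between -0.025 and 0.025 m and linear speed of each of brown_bar, white_bar below 0.02 m/s and distance of green_bar from where it was at the start of the episode below 0.03 m); the robot touches nothing.
It fails at once if the green bar is moved by more than 30 mm (distance of green_bar from where it was at the start of the episode above 0.03 m).
It also fails if it takes over 58 s, if anything falls off the work surface, if the arm or the gripper's body presses on something with over 40 N, if the wrist force passes 120 N, or if a joint passes its speed limit or range.

## Working session

There is one attempt and no reset: what is moved stays moved. The work goes in short steps, Python scripts to look and compute and a shell command to move; the robot and the scene stay as the last step left them, time stands still between calls to the robot, and variables do not carry over. Pictures are saved under pics/ and viewed, about 8 in all and at most 12, crops included, and the job is handed in when it is done.

```bash
mkdir -p pics
cat > h.py <<'E'
import numpy as np,cv2
from station import r,vision
def cap(n,f):
    d=vision.capture(n); cv2.imwrite(f'pics/{f}.png',d['frame'][:,:,::-1]); np.savez(f'pics/{f}.npz',**{k:d[k] for k in('K','xyz','orientation')}); 
    print(n,[k for k in d], np.round(d['xyz'],3)); return d
def px(f,u,v,z):
    d=np.load(f'pics/{f}.npz');K=d['K'];R=d['orientation'].reshape(3,3)
    p=np.linalg.solve(K,[u,v,1.]);w=R@[p[0],-p[1],-1]
    o=d['xyz'];return np.round(o+w*(z-o[2])/w[2],4)
E
python3 - <<'E'
from h import *
s=r.sense();print(s)
a=cap('top','top1');b=cap('side','side1')
print(a['K'],a['orientation'],{k:v for k,v in a.items() if k not in('frame',)})
E
```

```text
{'time_s': 0.0, 'joints': array([-5.77200155e+01,  2.20911698e+01,  3.82827598e-01, -3.03520740e-02,
       -6.84101661e+01, -1.48173051e+01]), 'joint_velocities': array([-0.04660668, -0.00224294, -0.03660607,  0.05988153,  0.04353571,
        0.03937659]), 'effort': array([ 5.06117049e-04, -3.90663028e+01,  1.87406445e+01,  4.21992078e+00,
        1.09643737e-02, -1.79293561e-04]), 'tcp_pos': array([ 0.18743568, -0.59568271,  0.24647252]), 'ee_rot': array([[-9.53971228e-01, -2.99897353e-01, -6.88147348e-04],
       [-2.99898137e-01,  9.53969109e-01,  2.01171555e-03],
       [ 5.31631437e-05,  2.12549287e-03, -9.99997740e-01]]), 'wrist_force': array([ 0.58173698, -0.37270972, -0.44954148]), 'moment': array([0.01756291, 0.02186571, 0.00926361]), 'gripper_width': 0.9973928480406871}
top ['frame', 'K', 'xyz', 'orientation'] [ 0.344 -0.018  0.958]
side ['frame', 'K', 'xyz', 'orientation'] [0.459 0.735 0.512]
[[453.49711389   0.         319.33242562]
 [  0.         453.49711389 243.33299183]
 [  0.           0.           1.        ]] [[ 0.14089649  0.96758676 -0.20958061]
 [-0.99002265  0.13809341 -0.02802434]
 [ 0.00182572  0.21143808  0.97738969]] {'K': array([[453.49711389,   0.        , 319.33242562],
       [  0.        , 453.49711389, 243.33299183],
       [  0.        ,   0.        ,   1.        ]]), 'xyz': array([ 0.3439367 , -0.01784976,  0.95844289]), 'orientation': array([[ 0.14089649,  0.96758676, -0.20958061],
       [-0.99002265,  0.13809341, -0.02802434],
       [ 0.00182572,  0.21143808,  0.97738969]])}
```

View pics/top1.png

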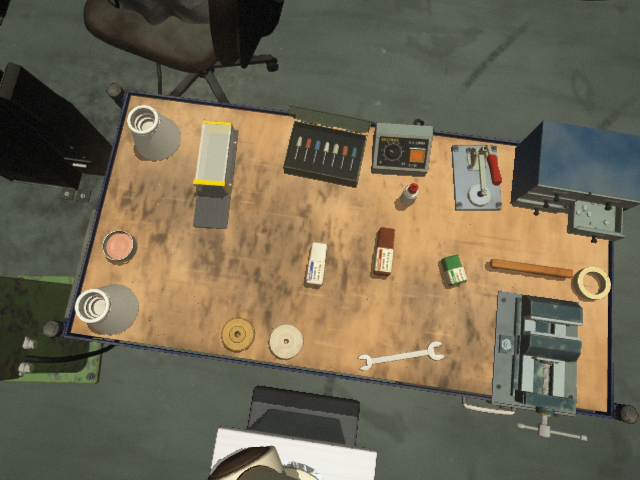

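View pics/side1.png

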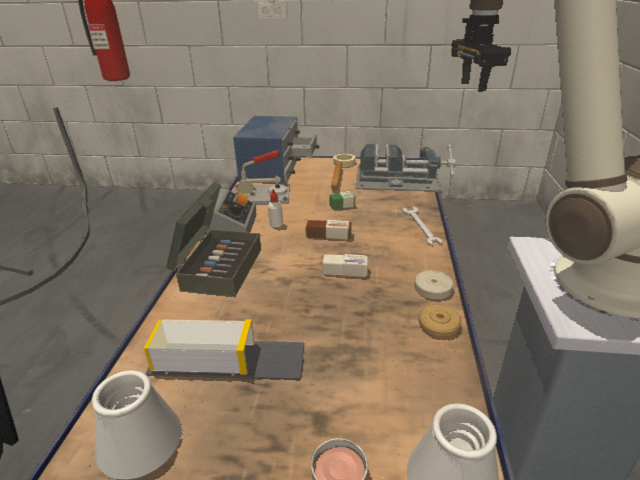

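The top view shows the tube at about (214,158) with its base plate to (211,226), the white bar at (316,264), the brown bar at (384,252) and the green bar at (454,270). I'll enlarge it to get corners.

Run:
```python
import cv2,numpy as np
a=cv2.imread('pics/top1.png')
t=cv2.resize(a[115:235,180:250],None,fx=5,fy=5,interpolation=cv2.INTER_CUBIC)
b=cv2.resize(a[220:290,300:405],None,fx=4,fy=4,interpolation=cv2.INTER_CUBIC)
c=np.zeros((600,350+420,3),'u1');c[:,:350]=t;c[:280,350:]=b;cv2.imwrite('pics/crop1.png',c)
```

```text
(no output)
```

View pics/crop1.png

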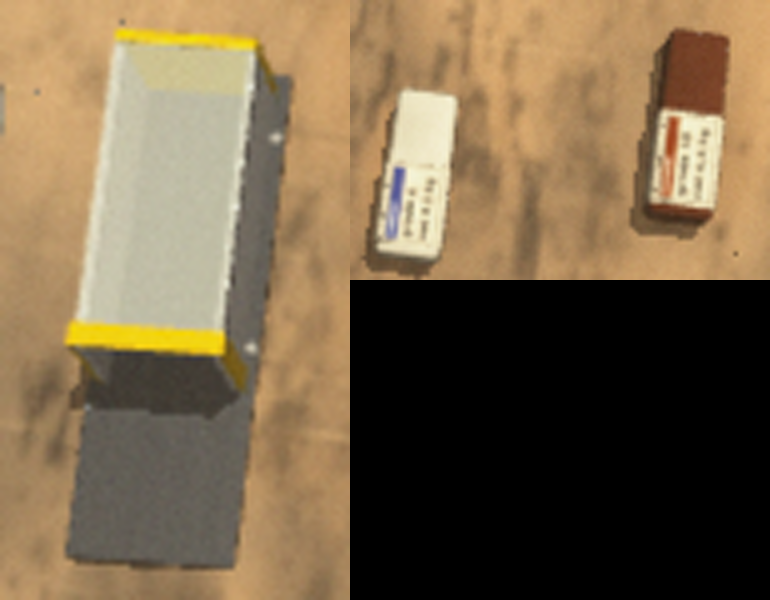

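Run:
```python
from h import *
F='top1'
def T(u,v):return 180+u/5,115+v/5
def B(u,v):return 300+(u-350)/4,220+v/4
for n,f,z,ps in [('plate',T,.004,[(67,557),(234,568),(290,75)]),('top',T,.053,[(66,347),(224,355),(257,40),(117,30)]),
 ('white',B,.032,[(403,90),(457,97),(436,252),(378,240)]),('brown',B,.032,[(675,30),(728,38),(715,212),(648,202)])]:
    q=np.array([px(F,*f(*p),z)[:2] for p in ps]);d=np.roll(q,-1,0)-q
    print(n,q.tolist(),'c',q.mean(0).round(4),'len',np.linalg.norm(d,axis=1).round(4),'ang',np.degrees(np.arctan2(d[:,1],d[:,0])).round(1))
for u,v in[(444,258),(465,285)]:print('green',px(F,u,v,.032))
```

```text
plate [[0.5472, 0.2853], [0.5526, 0.2127], [0.7837, 0.2299]] c [0.6278 0.2426] len [0.0728 0.2317 0.2429] ang [-85.7   4.3 166.8]
top [[0.6261, 0.2883], [0.632, 0.2219], [0.7752, 0.2343], [0.7713, 0.2952]] c [0.7012 0.2599] len [0.0667 0.1437 0.061  0.1454] ang [ -84.9    4.9   93.7 -177.3]
white [[0.5426, 0.0216], [0.5428, -0.0069], [0.4608, -0.0074], [0.4627, 0.0229]] c [0.5022 0.0076] len [0.0285 0.082  0.0304 0.0799] ang [ -89.6 -179.7   86.4   -0.9]
brown [[0.5948, -0.1156], [0.5944, -0.1437], [0.5016, -0.1469], [0.5019, -0.1121]] c [ 0.5482 -0.1296] len [0.0281 0.0929 0.0348 0.093 ] ang [ -90.8 -178.    89.5   -2.2]
green [ 0.5483 -0.252   0.032 ]
green [ 0.4982 -0.2993  0.032 ]
```

```bash
python3 -m jog '{"delta_pos":[[22,30,0],[22,30,0],[22,30,0],[22,30,0],[22,30,0],[22,30,0],[22,30,0],[22,30,0],[22,30,0],[22,30,0]],"rot":[[0,0,-5.8],[0,0,-5.8],[0,0,-5.8],[0,0,0],[0,0,0],[0,0,0],[0,0,0],[0,0,0],[0,0,0],[0,0,0]],"grip":[100,100,100,100,100,100,100,100,100,100]}'
python3 -m jog '{"delta_pos":[[23,33,0],[23,33,0],[23,33,0],[23,33,0],[23,34,0],[0,0,-20],[0,0,-20],[0,0,0]],"rot":[[0,0,0],[0,0,0],[0,0,0],[0,0,0],[0,0,0],[0,0,0],[0,0,0],[0,0,0]],"grip":[100,100,100,100,100,100,100,100]}'
python3 -c "
from h import *
cap('wrist','w1');s=r.sense();print(s['tcp_pos'],s['ee_rot'])"
```

```text
time_s: 0.93
tcp_pos: [0.4081, -0.2944, 0.2473]
ee_rot: [[-1.0, -0.001, -0.0], [-0.001, 1.0, 0.0], [0.0, 0.0, -1.0]]
wrist_force: [1.1, 0.4, 0.1]
gripper_width: 0.998
time_s: 1.6
tcp_pos: [0.5202, -0.1289, 0.2032]
ee_rot: [[-1.0, -0.002, -0.009], [-0.002, 1.0, 0.001], [0.009, 0.001, -1.0]]
wrist_force: [-0.0, -0.4, -1.4]
gripper_width: 0.999
wrist ['frame', 'K', 'xyz', 'orientation'] [ 0.457 -0.128  0.341]
[ 0.52114335 -0.12974119  0.20535441] [[-9.99980960e-01 -1.61902525e-03 -5.95468335e-03]
 [-1.61954549e-03  9.99998685e-01  8.25456915e-05]
 [ 5.95454188e-03  9.21880004e-05 -9.99982267e-01]]
```

View pics/w1.png

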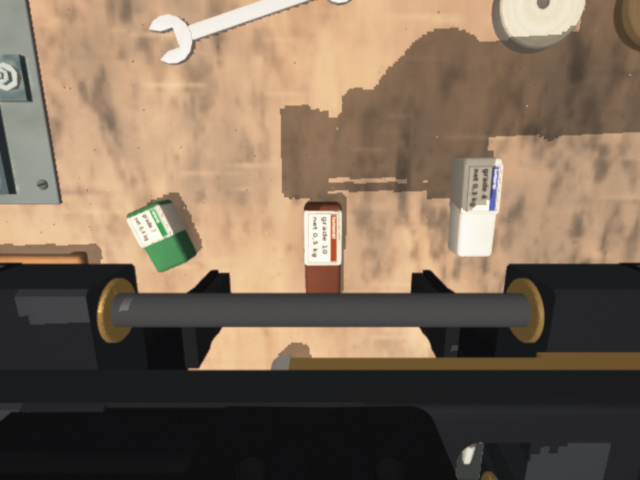

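Run:
```python
from h import *
for n,l in [('brown',[(304,209),(341,209),(341,293),(306,293)]),('white',[(457,207),(498,209),(494,256),(450,253),(502,160)])]:
    for p in l: print(n,p,px('w1',*p,.032))
```

```text
brown (304, 209) [ 0.5016 -0.1414  0.032 ]
brown (341, 209) [ 0.5015 -0.1092  0.032 ]
brown (341, 293) [ 0.5794 -0.108   0.032 ]
brown (306, 293) [ 0.5794 -0.1402  0.032 ]
white (457, 207) [ 0.4996 -0.0083  0.032 ]
white (498, 209) [0.5013 0.0276 0.032 ]
white (494, 256) [0.5438 0.029  0.032 ]
white (450, 253) [ 0.5411 -0.0109  0.032 ]
white (502, 160) [0.4596 0.0261 0.032 ]
```

```bash
python3 -m jog '{"delta_pos":[[0,2,-35],[0,0,-35],[0,0,-35],[0,0,-35],[0,0,-20],[0,0,-15],[0,0,0],[0,0,0]],"rot":[[0,0,0],[0,0,0],[0,0,0],[0,0,0],[0,0,0],[0,0,0],[0,0,0],[0,0,0]],"grip":[100,100,100,100,100,100,100,100]}'
python3 -m jog '{"delta_pos":[[0,0,0],[0,0,0],[0,0,0],[0,0,0],[0,0,0],[0,0,0],[0,0,0],[0,0,0],[0,0,0],[0,0,0]],"rot":[[0,0,0],[0,0,0],[0,0,0],[0,0,0],[0,0,0],[0,0,0],[0,0,0],[0,0,0],[0,0,0],[0,0,0]],"grip":[35,35,30,30,20,20,20,20,20,20]}'
```

```text
time_s: 2.32
tcp_pos: [0.5231, -0.1287, 0.0331]
ee_rot: [[-1.0, -0.001, 0.0], [-0.001, 1.0, -0.0], [-0.0, -0.0, -1.0]]
wrist_force: [0.3, 0.2, -0.1]
gripper_width: 1.003
time_s: 3.15
tcp_pos: [0.5225, -0.1281, 0.0325]
ee_rot: [[-1.0, -0.001, -0.0], [-0.001, 1.0, 0.0], [0.0, 0.0, -1.0]]
wrist_force: [-0.1, 0.6, 1.0]
gripper_width: 0.392
```

```bash
python3 -m jog '{"delta_pos":[[0,0,20],[0,0,30],[0,0,30],[0,35,0],[0,35,0],[0,35,0],[0,35,0],[0,35,0],[0,35,0],[0,35,0]],"rot":[[0,0,0],[0,0,0],[0,0,0],[0,0,0],[0,0,0],[0,0,0],[0,0,0],[0,0,0],[0,0,2.2],[0,0,2.2]],"grip":[20,20,20,20,20,20,20,20,20,20]}'
python3 -m jog '{"delta_pos":[[0,35,0],[0,35,0],[4,35,0],[7,26,0],[0,0,0],[0,0,0],[0,0,0]],"rot":[[0,0,0],[0,0,0],[0,0,0],[0,0,0],[0,0,0],[0,0,0],[0,0,0]],"grip":[20,20,20,20,20,20,20]}'
python3 -c "
from h import *
cap('wrist','w2');a=cap('top','t2');b=cap('side','s2');s=r.sense();print(s['tcp_pos'],s['ee_rot'])
x=cv2.resize(a['frame'][110:250,160:330],None,fx=3,fy=3);y=cv2.resize(b['frame'][230:400,120:340],None,fx=1.3,fy=2)[:420]
y=y[:, :286];cv2.imwrite('pics/c2.png',np.hstack([x,np.pad(y,((0,420-y.shape[0]),(0,0),(0,0)))])[:,:,::-1])"
```

```text
time_s: 3.98
tcp_pos: [0.5217, 0.1183, 0.112]
ee_rot: [[-0.997, -0.079, -0.001], [-0.079, 0.997, -0.0], [0.001, -0.0, -1.0]]
wrist_force: [-0.2, -0.1, -1.9]
gripper_width: 0.391
time_s: 4.57
tcp_pos: [0.5326, 0.2471, 0.1116]
ee_rot: [[-0.997, -0.078, -0.002], [-0.078, 0.997, -0.001], [0.002, -0.001, -1.0]]
wrist_force: [-0.6, 0.3, -2.3]
gripper_width: 0.387
wrist ['frame', 'K', 'xyz', 'orientation'] [0.468 0.243 0.249]
top ['frame', 'K', 'xyz', 'orientation'] [ 0.344 -0.018  0.958]
side ['frame', 'K', 'xyz', 'orientation'] [0.459 0.735 0.512]
[0.53319541 0.24650021 0.11229746] [[-9.97073835e-01 -7.64378999e-02 -1.00756915e-03]
 [-7.64372226e-02  9.97074154e-01 -6.94466307e-04]
 [ 1.05770470e-03 -6.15418397e-04 -9.99999251e-01]]
```

View pics/c2.png

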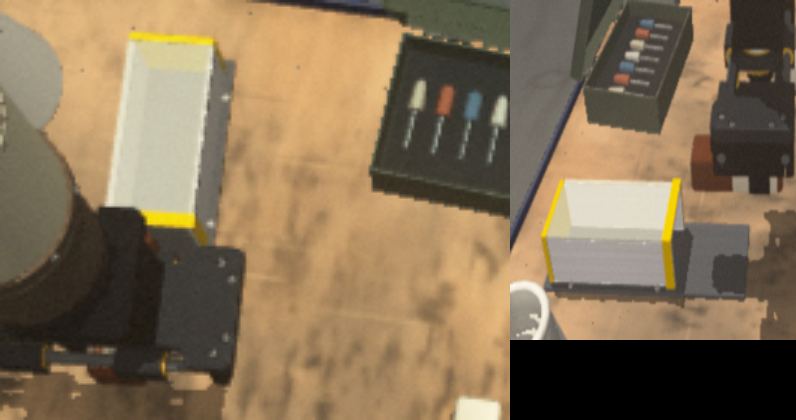

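View pics/w2.png

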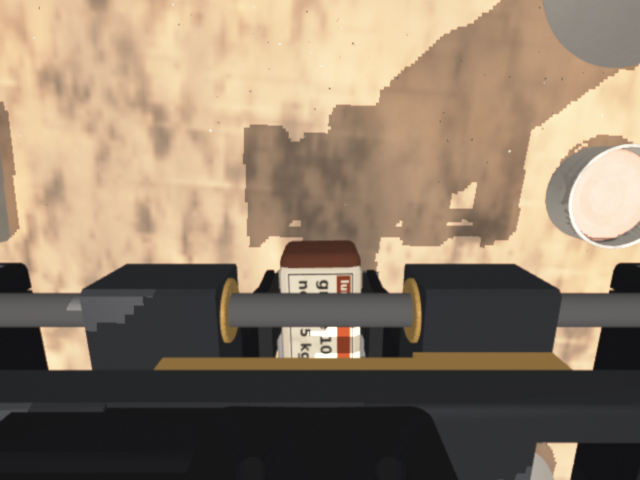

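The bar is held straight and level just outside the mouth, with its nose short of the collar. I'll lower it and insert it.

```bash
python3 -m jog '{"delta_pos":[[0,1,-25],[0,0,-25],[0,0,-15],[0,0,-8],[0,0,0],[0,0,0],[0,0,0]],"rot":[[0,0,0],[0,0,0],[0,0,0],[0,0,0],[0,0,0],[0,0,0],[0,0,0]],"grip":[20,20,20,20,20,20,20]}'
python3 -m jog '{"delta_pos":[[10,0.8,0],[10,0.8,0],[10,0.8,0],[10,0.8,0],[10,0.8,0],[0,0,0],[0,0,0]],"rot":[[0,0,0],[0,0,0],[0,0,0],[0,0,0],[0,0,0],[0,0,0],[0,0,0]],"grip":[20,20,20,20,20,20,20]}'
```

```text
time_s: 5.3
tcp_pos: [0.5344, 0.2491, 0.0408]
ee_rot: [[-0.997, -0.078, 0.002], [-0.078, 0.997, 0.001], [-0.002, 0.001, -1.0]]
wrist_force: [0.3, 0.5, -1.4]
gripper_width: 0.391
time_s: 5.88
tcp_pos: [0.5845, 0.2529, 0.0397]
ee_rot: [[-0.997, -0.077, 0.001], [-0.077, 0.997, 0.001], [-0.001, 0.001, -1.0]]
wrist_force: [-0.0, 0.1, -2.4]
gripper_width: 0.392
```

```bash
python3 -m jog '{"delta_pos":[[9,0.7,0],[9,0.7,0],[9,0.7,0],[0,0,-2],[0,0,-1],[0,0,0],[0,0,0],[0,0,0]],"rot":[[0,0,0],[0,0,0],[0,0,0],[0,0,0],[0,0,0],[0,0,0],[0,0,0],[0,0,0]],"grip":[20,20,20,20,20,20,20,20]}'
python3 -m jog '{"delta_pos":[[0,0,0],[0,0,0],[0,0,0],[0,0,0],[0,0,0],[0,0,0],[0,0,15],[-10,0,25],[-30,0,25],[-30,0,25]],"rot":[[0,0,0],[0,0,0],[0,0,0],[0,0,0],[0,0,0],[0,0,0],[0,0,0],[0,0,0],[0,0,0],[0,0,0]],"grip":[60,80,80,80,80,80,80,80,80,90]}'
```

```text
time_s: 6.55
tcp_pos: [0.6103, 0.255, 0.0366]
ee_rot: [[-0.997, -0.078, -0.0], [-0.078, 0.997, -0.0], [0.0, 0.0, -1.0]]
wrist_force: [-0.1, -1.0, -1.2]
gripper_width: 0.391
time_s: 7.38
tcp_pos: [0.5403, 0.2546, 0.1267]
ee_rot: [[-0.997, -0.077, -0.0], [-0.077, 0.997, -0.001], [0.001, -0.001, -1.0]]
wrist_force: [0.3, 0.3, -0.2]
gripper_width: 0.823
```

```bash
python3 -m jog '{"delta_pos":[[-9,-35,5],[-9,-35,0],[-9,-35,0],[-9,-35,0],[-9,-35,0],[-9,-35,0],[-9,-36,0],[0,0,0],[0,0,0]],"rot":[[0,0,0],[0,0,-2.2],[0,0,-2.2],[0,0,0],[0,0,0],[0,0,0],[0,0,0],[0,0,0],[0,0,0]],"grip":[100,100,100,100,100,100,100,100,100]}'
python3 -c "
from h import *
b=cap('wrist','w3');a=cap('top','t3');c=cap('side','s3');s=r.sense();print(s['tcp_pos'],s['ee_rot'][:,1])
h=np.vstack([cv2.resize(a['frame'][115:235,180:255],(375,300)),cv2.resize(c['frame'][300:390,130:330],(375,300))])
cv2.imwrite('pics/c3.png',np.hstack([h,cv2.resize(b['frame'][150:470,180:460],(425,600))])[:,:,::-1])"
```

```text
time_s: 8.13
tcp_pos: [0.4771, 0.0073, 0.1319]
ee_rot: [[-1.0, 0.002, 0.0], [0.002, 1.0, 0.0], [-0.0, 0.0, -1.0]]
wrist_force: [0.3, -0.1, 0.2]
gripper_width: 1.0
wrist ['frame', 'K', 'xyz', 'orientation'] [0.412 0.008 0.269]
top ['frame', 'K', 'xyz', 'orientation'] [ 0.344 -0.018  0.958]
side ['frame', 'K', 'xyz', 'orientation'] [0.459 0.735 0.512]
[0.47821727 0.00960766 0.13180336] [-1.91734201e-03  9.99998128e-01  2.58755426e-04]
```

View pics/c3.png

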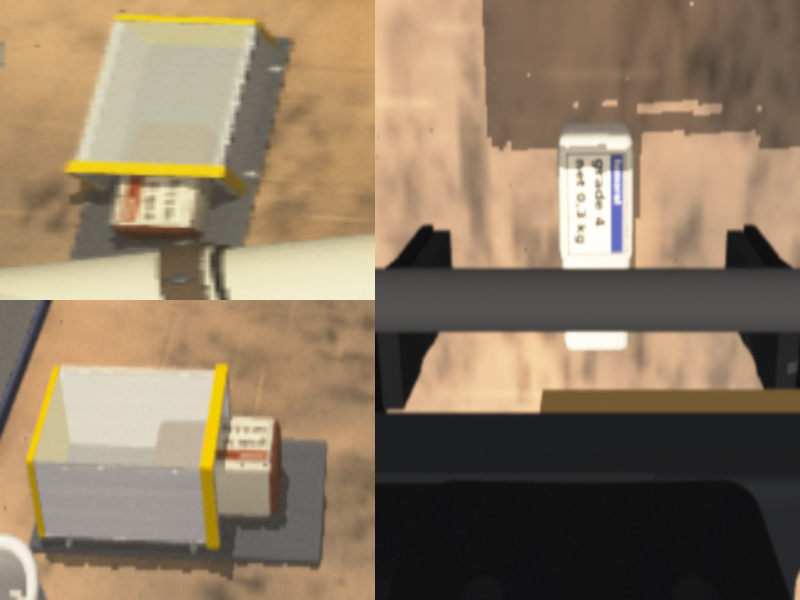

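Brown lies in the mouth with its sleeved rear sticking out about 40 mm (rear top edge at about (211,204) in the top image). White sits centred between the open fingers.

```bash
python3 -c "
from h import *
p=px('t3',211,204,.036);print(p,'t',(p[0]-.6297)*.997+(p[1]-.2551)*.077, (p[1]-.2551)*.997-(p[0]-.6297)*.077)"
python3 -m jog '{"delta_pos":[[0,0,-30],[0,0,-30],[0,0,-25],[0,0,-14],[0,0,0],[0,0,0],[0,0,0]],"rot":[[0,0,0],[0,0,0],[0,0,0],[0,0,0],[0,0,0],[0,0,0],[0,0,0]],"grip":[100,100,100,100,100,100,100]}'
python3 -m jog '{"delta_pos":[[0,0,0],[0,0,0],[0,0,0],[0,0,0],[0,0,0],[0,0,0],[0,0,0],[0,0,0],[0,0,0],[0,0,0]],"rot":[[0,0,0],[0,0,0],[0,0,0],[0,0,0],[0,0,0],[0,0,0],[0,0,0],[0,0,0],[0,0,0],[0,0,0]],"grip":[35,35,30,30,20,20,20,20,20,20]}'
```

```text
[0.5937 0.248  0.036 ] t -0.03643870000000003 -0.004306699999999993
time_s: 8.87
tcp_pos: [0.4787, 0.0099, 0.0333]
ee_rot: [[-1.0, -0.003, 0.002], [-0.003, 1.0, 0.0], [-0.002, 0.0, -1.0]]
wrist_force: [-0.3, -0.5, 0.4]
gripper_width: 1.003
time_s: 9.7
tcp_pos: [0.4776, 0.009, 0.0325]
ee_rot: [[-1.0, -0.001, -0.0], [-0.001, 1.0, 0.0], [0.0, 0.0, -1.0]]
wrist_force: [0.1, -0.1, 1.0]
gripper_width: 0.389
```

```bash
python3 -m jog '{"delta_pos":[[0,0,20],[0,0,30],[0,0,20],[0,35,0],[0,35,0],[3,35,0],[5,35,0],[5,35,0],[5,35,0],[4,26,0]],"rot":[[0,0,0],[0,0,0],[0,0,0],[0,0,0],[0,0,0],[0,0,0],[0,0,0],[0,0,0],[0,0,2.2],[0,0,2.2]],"grip":[20,20,20,20,20,20,20,20,20,20]}'
python3 -m jog '{"delta_pos":[[0,0,0],[0,0,-25],[0,0,-25],[0,0,-14],[0,0,0],[0,0,0],[0,0,0]],"rot":[[0,0,0],[0,0,0],[0,0,0],[0,0,0],[0,0,0],[0,0,0],[0,0,0]],"grip":[20,20,20,20,20,20,20]}'
python3 -c "
from h import *
a=cap('top','t4');c=cap('side','s4')
cv2.imwrite('pics/c4.png',np.vstack([cv2.resize(a['frame'][115:255,180:300],(800,300)) if 0 else cv2.resize(a['frame'][150:250,160:320],(480,300)),cv2.resize(c['frame'][290:390,200:360],(480,300))])[:,:,::-1])"
```

```text
time_s: 10.53
tcp_pos: [0.4995, 0.2475, 0.1022]
ee_rot: [[-0.997, -0.081, -0.0], [-0.081, 0.997, 0.0], [0.0, 0.0, -1.0]]
wrist_force: [0.7, -0.3, -1.2]
gripper_width: 0.39
time_s: 11.12
tcp_pos: [0.4999, 0.2448, 0.0391]
ee_rot: [[-0.997, -0.078, 0.0], [-0.078, 0.997, 0.0], [-0.0, 0.0, -1.0]]
wrist_force: [0.0, 0.8, -2.3]
gripper_width: 0.385
top ['frame', 'K', 'xyz', 'orientation'] [ 0.344 -0.018  0.958]
side ['frame', 'K', 'xyz', 'orientation'] [0.459 0.735 0.512]
```

View pics/c4.png

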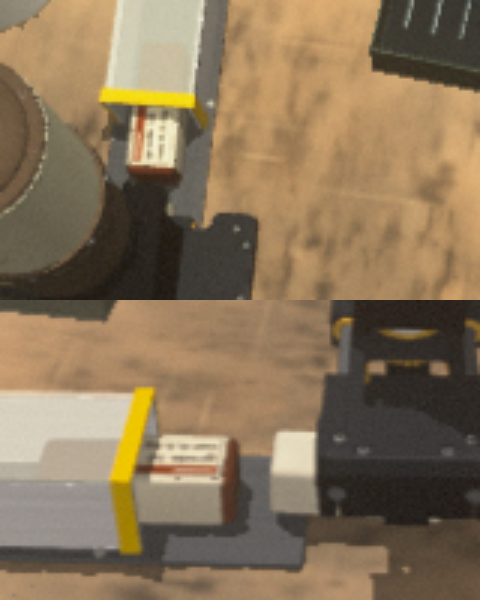

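White faces brown's rear squarely, with a gap of about 17 mm. I'll push.

```bash
python3 -m jog '{"delta_pos":[[8,0.6,-1.5],[8,0.6,0],[8,0.6,0],[8,0.6,0],[8,0.6,0],[8,0.6,0],[8,0.6,0],[0,0,0]],"rot":[[0,0,0],[0,0,0],[0,0,0],[0,0,0],[0,0,0],[0,0,0],[0,0,0],[0,0,0]],"grip":[20,20,20,20,20,20,20,20]}'
python3 -m jog '{"delta_pos":[[8,0.6,0],[8,0.6,0],[8,0.6,0],[5,0.4,0],[5,0.4,0],[3,0.2,0],[0,0,0],[0,0,0]],"rot":[[0,0,0],[0,0,0],[0,0,0],[0,0,0],[0,0,0],[0,0,0],[0,0,0],[0,0,0]],"grip":[20,20,20,20,20,20,20,20]}'
```

```text
time_s: 11.88
tcp_pos: [0.5578, 0.2496, 0.037]
ee_rot: [[-0.997, -0.077, 0.002], [-0.077, 0.997, 0.001], [-0.002, 0.001, -1.0]]
wrist_force: [-0.4, -0.0, -1.2]
gripper_width: 0.39
time_s: 12.55
tcp_pos: [0.593, 0.2519, 0.0373]
ee_rot: [[-0.997, -0.078, 0.001], [-0.078, 0.997, 0.0], [-0.001, 0.0, -1.0]]
wrist_force: [-1.2, -2.0, 3.0]
gripper_width: 0.388
```

```bash
python3 -m jog '{"delta_pos":[[2,0.2,0],[2,0.1,0],[0,0,0],[0,0,0]],"rot":[[0,0,0],[0,0,0],[0,0,0],[0,0,0]],"grip":[20,20,20,20]}'
python3 -m jog '{"delta_pos":[[2,0.2,0],[0,0,0],[0,0,0]],"rot":[[0,0,0],[0,0,0],[0,0,0]],"grip":[20,20,20]}'
```

```text
time_s: 12.88
tcp_pos: [0.5963, 0.2521, 0.0372]
ee_rot: [[-0.997, -0.078, -0.0], [-0.078, 0.997, -0.0], [0.0, -0.0, -1.0]]
wrist_force: [-3.5, -1.7, 4.8]
gripper_width: 0.387
time_s: 13.13
tcp_pos: [0.5982, 0.2524, 0.0372]
ee_rot: [[-0.997, -0.078, -0.001], [-0.078, 0.997, -0.0], [0.001, -0.0, -1.0]]
wrist_force: [-5.4, -1.2, 4.4]
gripper_width: 0.388
```

```bash
python3 -m jog '{"delta_pos":[[1.5,0.1,0],[0,0,0],[0,0,0]],"rot":[[0,0,0],[0,0,0],[0,0,0]],"grip":[20,20,20]}'
python3 -m jog '{"delta_pos":[[1.5,0.1,0],[0,0,0],[0,0,0]],"rot":[[0,0,0],[0,0,0],[0,0,0]],"grip":[20,20,20]}'
python3 -c "
from h import *
a=cap('top','t5');c=cap('side','s5')
cv2.imwrite('pics/c5.png',np.vstack([cv2.resize(a['frame'][110:210,160:320],(480,300)),cv2.resize(c['frame'][290:390,140:300],(480,300))])[:,:,::-1])"
```

```text
time_s: 13.38
tcp_pos: [0.5996, 0.2524, 0.0372]
ee_rot: [[-0.997, -0.078, -0.001], [-0.078, 0.997, -0.0], [0.001, -0.0, -1.0]]
wrist_force: [-5.3, -1.0, 4.9]
gripper_width: 0.389
time_s: 13.63
tcp_pos: [0.6002, 0.2525, 0.0372]
ee_rot: [[-0.997, -0.078, -0.003], [-0.078, 0.997, -0.001], [0.003, -0.001, -1.0]]
wrist_force: [-8.6, 0.3, 7.3]
gripper_width: 0.386
top ['frame', 'K', 'xyz', 'orientation'] [ 0.344 -0.018  0.958]
side ['frame', 'K', 'xyz', 'orientation'] [0.459 0.735 0.512]
```

View pics/c5.png

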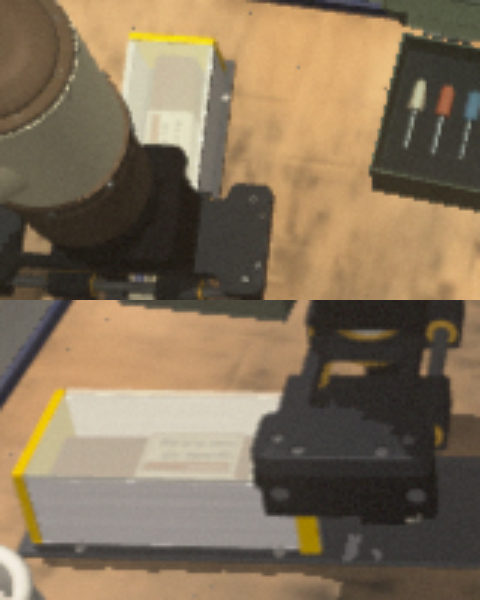

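```bash
python3 -m jog '{"delta_pos":[[2,0.2,0],[0,0,0],[0,0,0]],"rot":[[0,0,0],[0,0,0],[0,0,0]],"grip":[20,20,20]}'
```

```text
time_s: 13.98
tcp_pos: [0.6004, 0.2524, 0.0372]
ee_rot: [[-0.997, -0.078, -0.006], [-0.078, 0.997, -0.002], [0.006, -0.002, -1.0]]
wrist_force: [-13.1, -0.6, 9.1]
gripper_width: 0.394
```

TCP advance has stopped at the depth I predicted and the force is climbing, so brown is home. I'll relax, release and retreat.

```bash
python3 -m jog '{"delta_pos":[[-2.5,-0.2,0],[0,0,0],[0,0,0],[0,0,0],[0,0,0],[0,0,0],[0,0,0],[0,0,0],[0,0,15],[0,0,25]],"rot":[[0,0,0],[0,0,0],[0,0,0],[0,0,0],[0,0,0],[0,0,0],[0,0,0],[0,0,0],[0,0,0],[0,0,0]],"grip":[20,50,70,80,80,80,80,80,80,80]}'
python3 -m jog '{"delta_pos":[[0,0,30],[-20,-20,30],[-25,-30,0],[-25,-30,0],[-25,-30,0],[-25,-30,0],[-25,-30,0],[-25,-30,0],[0,0,0],[0,0,0]],"rot":[[0,0,0],[0,0,0],[0,0,0],[0,0,0],[0,0,0],[0,0,0],[0,0,0],[0,0,0],[0,0,0],[0,0,0]],"grip":[80,80,80,80,80,80,80,80,80,80]}'
python3 -c "
from h import *
a=cap('top','t6');c=cap('side','s6')
cv2.imwrite('pics/c6.png',np.vstack([np.hstack([cv2.resize(a['frame'][110:230,180:260],(200,300)),cv2.resize(a['frame'][200:320,400:500],(250,300))]),cv2.resize(c['frame'][290:390,140:300],(450,300))])[:,:,::-1])"
```

```text
time_s: 14.82
tcp_pos: [0.5993, 0.2515, 0.0742]
ee_rot: [[-0.997, -0.077, -0.006], [-0.077, 0.997, -0.004], [0.006, -0.003, -1.0]]
wrist_force: [-0.8, 0.1, 0.6]
gripper_width: 0.794
time_s: 15.65
tcp_pos: [0.43, 0.0513, 0.1376]
ee_rot: [[-0.997, -0.076, 0.001], [-0.076, 0.997, 0.0], [-0.001, 0.0, -1.0]]
wrist_force: [0.6, 1.0, 0.7]
gripper_width: 0.795
top ['frame', 'K', 'xyz', 'orientation'] [ 0.344 -0.018  0.958]
side ['frame', 'K', 'xyz', 'orientation'] [0.459 0.735 0.512]
```

View pics/c6.png

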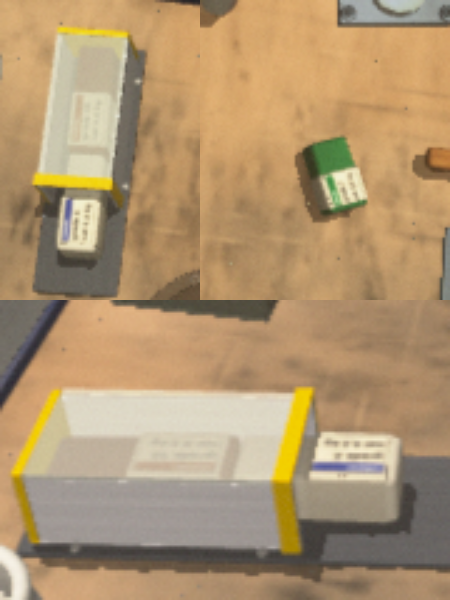

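```bash
python3 -c "
from h import *
p=px('t6',211.5,210,.036);print(p,'t',(p[0]-.6297)*.997+(p[1]-.2551)*.077, (p[1]-.2551)*.997-(p[0]-.6297)*.077)
from station import finish_job
print(finish_job())"
```

```text
[0.5809 0.2444 0.036 ] t -0.04947750000000007 -0.006910299999999982
the job is handed in; nothing more can be done
None
```

The tube is loaded and the job is handed in at about 16 s; no verdict came back.

I slid the brown bar nose-first into the mouth and released it about 60 mm in. Then I slid the white bar in behind it until the arm stopped advancing at the expected depth, with the push force at about 13 N. I released the white bar and moved the arm clear.

Last checks from the final pictures:
- **Depth:** the white bar's rear is about 49 mm out of the mouth, against 52 mm expected. That is within my measuring error and fits the brown bar being against the closed end.
- **Fit:** both bars look flat and in line with the tube, and the white bar's nose is against the brown bar.
- **Sideways position:** my one rough pixel reading put the white bar about 7 mm off the tube's centre line (25 mm allowed). The gripper's path suggested it was about on the line, so these two disagree slightly.
- **Green bar:** it looks unmoved by eye. I did not measure its position again.

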